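# Press the release spindle home in the panel turntable's hub

### The job

The turntable that carries the small painted panel is braked. Lift the orange-handled release spindle out of its wooden stand, put it into the steel hub of the turntable's blue gear housing, turn it until its brass key slips into the hub's keyway, and keep pushing against the sprung plunger until the spindle's collar is fully down on the hub. Finish while still gripping the spindle and holding it down there, since the spring pushes it up as soon as you let go; do not shift or upset the jar, the brush cup or the palette knife.

Things in the scene. Friction and masses are not known exactly. Their poses are not given: they have to be found in the camera images.
- spindle: Loose T-handled steel release spindle, about 0.24 kg, 99 mm tall, upright in the stand at first. Origin at the centre of its lower tip, z up along the shaft, x towards its key. Shaft 16 mm diameter; the lowest 6 mm taper to 10 mm at the tip. Dark round collar, 42 mm diameter, z = 46 to 54 mm, with a red mark on its top on the key's side (+x).
- spindle_key (a point): Lower end of the spindle's only key, at its outer edge: 16 mm above the tip, 14 mm out along the spindle's +x. The brass key is 6 mm wide and runs from here up to the collar. Below it the shaft is a plain pilot.
- spindle_grip (a point): Centre of the orange handle bar, on the spindle's axis 86 mm above its tip; axes as the spindle's. The bar is 18 mm thick in x, 76 mm long in y and 26 mm high (pinch it across x). Below it a 16 mm neck, 19 mm high, down to the collar.
- hub: Fixed upright steel hub, octagonal, 52 mm across flats, 60 mm high, on the blue housing. Origin at the centre of its underside, z up. Octagonal bore, 18 mm across flats, open on top; a keyway 8 mm wide runs from the bore along +x out to 17 mm from the axis, full height, a red mark by its outer end. The keyway does not follow the housing's heading.
- hub_mouth (a point): Centre of the bore in the hub's top face, 105 mm above the work surface; axes as the hub's (x along the keyway, z up).
- plunger (a joint): How far (m) the brass spring plunger in the bore is pressed down: 0 at rest, when its top lies 34 mm below the hub's top face; 0.012 when the spindle's collar rests on the hub's top face. The spring gives about 5 N at 0 and 11 N at 0.012.
- stand: Fixed wooden block 90 x 90 x 60 mm with a 33 mm round hole through its middle; the spindle hangs in it by its collar, which rests on the block's top, about 2 mm loose sideways. Origin at the centre of its underside, z up.
- turntable: Fixed turntable. Origin on the work surface under the hub's axis. Blue gear housing 130 x 130 x 45 mm around the origin; aluminium platter of 250 mm diameter, centred 210 mm along +x, with a white 150 mm panel on it, top at 65 mm.
- jar: Bystander: loose white paste jar with black cap, 72 mm diameter, 90 mm high. Origin at the centre of its underside.
- cup: Bystander: loose clear cup of brushes, 72 mm diameter at the rim, 85 mm high, the brushes reaching to about 200 mm. Origin at the centre of its underside.
- knife: Bystander: loose palette knife lying flat, about 217 mm long along x, 16 mm high. Origin under it, where handle and blade meet.
Not all that is in view belongs to the job. Leave any purple look-alike of the spindle alone. What is shaped like the stand but turquoise is not meant.

How it is judged:
On the way, in this order (a step that is already met when the one before it is completed fails the run):
1. the spindle is lifted clear out of its stand (z of spindle in the frame of stand above 0.065 m), for 0.1 s.
2. the key has slipped into the keyway: the tip is more than 22 mm down the bore (z of spindle in the frame of hub_mouth below -0.022 m and horizontal distance between spindle and hub_mouth below 0.004 m), for 0.1 s.
At the end, for the whole second after the job is handed in: The spindle stands upright (within 0.1 rad) in the hub's bore with its key in the keyway, its collar within 2.5 mm of the hub's top face, the plunger pressed at least 9.5 mm, still, and the fingers still grip it (more than 2 N), through the last second (value of joint plunger above 0.0095 m and z of spindle in the frame of hub_mouth below -0.0435 m and horizontal distance between spindle and hub_mouth below 0.004 m and angle between the x axis of spindle and the x axis of hub, either way round below 0.3 rad and angle between spindle's own z axis and vertical below 0.1 rad and linear speed of spindle below 0.02 m/s and contact force between the fingers and spindle above 2 N); the arm keeps its last pose, push and grip.
It fails at once if the jar is shifted more than 25 mm or tipped (distance of jar from where it was at the start of the episode above 0.025 m or angle between jar's own z axis and vertical above 0.35 rad).
It fails at once if the cup is shifted more than 25 mm or tipped (distance of cup from where it was at the start of the episode above 0.025 m or angle between cup's own z axis and vertical above 0.35 rad).
It fails at once if the knife is shifted more than 25 mm or tipped (distance of knife from where it was at the start of the episode above 0.025 m or angle between knife's own z axis and vertical above 0.35 rad).
It also fails if it takes over 42 s, if anything falls off the work surface, if the arm or the gripper's body presses on something with over 40 N, if the wrist force passes 120 N, or if a joint passes its speed limit or range.

### The arm

A 7-joint arm with a two-finger parallel gripper is mounted at the origin on the work surface. World frame = base frame: x ahead of the robot, y to its left, z up, the work surface at z = 0. Lengths are in m, angles in rad, forces in N, time in s.
With the tool pointing down it reaches from about 0.425 to 0.875 m from the base axis. Payload 4.7 kg.
Tool frame: the origin (TCP) lies midway between the tips of the shut fingers; the grasp point (between the pads) lies 19 mm behind it; z points along the fingers, y is the line along which they close (so a half turn about z gives the same grasp; the last joint's range is limited). The gripper opens to 87 mm and grips with 3 to 60 N. Pads are 19 mm wide; open, the fingers measure 117 mm over their backs; the gripper's body (75 mm by 190 mm) begins 51 mm behind the grasp point.
Start: joints at [-1.288, 0.321, -0.07, 1.45, 0.023, 1.371, -0.057], TCP at [0.173, 0.627, 0.223] pointing down, gripper open.
Joint ranges: [-2.86, 2.86], [-0.3, 2.09], [-1.38, 1.24], [0.06, 2.45], [-1.56, 4.7], [0.09, 2.05], [-2.69, 2.69]. Speed limits (rad/s): [2.57, 2.57, 3.14, 3.14, 3.14, 3.14, 3.14].

### API

Orientations are given as a rotation vector (axis times angle).
In Python, from bench import ctrl gives the robot as it stands. The module is installed in compiled form; this text tells all that it offers.
- The arm moves only by the shell command python3 -m handwheel 'ROWS' [FORCE]. ROWS is JSON, a list of rows, each a list of 7 numbers: the finger opening in m, from 0 to 0.087, then the shift along the tool's x, y, z in m, then the turn, a rotation vector about the tool's x, y, z in degrees. A call has 1 to 12 rows; each row shifts and turns the commanded pose from where the row before left it, along the tool's axes as they then stand; what a row does not reach is not made up. A row lasts 1/8 s, in which the tool goes at most 62.5 mm and 10.7 degrees, less where a joint would pass 70% of its speed; a pose out of reach is approached as far as the arm can. A call is refused whole if a number of a shift passes 0.0625 or a number of a turn 10.7, either way. A call with a gripper value outside its range is refused whole. The fingers move at their own pace and stop on an object; FORCE is the grip in N (left out, the last holds). Time passes only in rows, so rows that do not move let the fingers close. It gives the time, the measured TCP pose, the force, the opening and the grip force at its end, in the units of the state.
- ctrl.get_state(): the state, without advancing time (a new reading comes with each control period).
- ctrl.get_image(name): name is "scene" or "top"; returns (picture, depth): 480x640x3 uint8, blue, green, red; 480x640 float32, m along the optical axis (not along the pixel's ray), 0 where there is no reading.
- ctrl.camera_info(name): a dict with "intrinsics" (3x3 intrinsics, pixels), "R" (3x3) and "t" (3): a world point X has camera coordinates R X + t. Camera axes: x right, y down, z forward; pixel columns grow to the right and rows downward; lengths in m; the calibration is good to about 2 mm. A picture is of the moment at which its call begins. camera_info takes no time and is no camera call.
- ctrl.close_job(): hands the job in; it is judged then, once.
The state is a dict: "time": time; "joint_positions": joint angles; "qd": joint speeds; "joint_torque": joint torques, N m; "position": TCP position; "tool_rot": TCP orientation; "ft_force": force on the tool from outside, world axes, zero at the start; "torque": the same for the moment, N m; "grip_width": opening from 0.0 (shut) to 1.0 (fully open); "grip_force": force on a finger pad.
Only numpy, scipy, OpenCV 4.12 (cv2) and the standard library are available. Lean on these libraries where they do the work, as an engineer would, in place of code of your own. Each camera call takes 0.05 s, during which the arm holds its last target. There are 200 camera calls.

## Working session

There is one attempt and no reset: what is moved stays moved. The work goes in short steps, Python scripts to look and compute and a shell command to move; the robot and the scene stay as the last step left them, time stands still between calls to the robot, and variables do not carry over. Pictures are saved under pics/ and viewed, at most 10 in all, crops included, and the job is handed in when it is done.

```bash
mkdir -p pics
python3 - <<'E'
from bench import ctrl
import cv2, numpy as np
for n in("scene","top"):
    im,d=ctrl.get_image(n); cv2.imwrite(f"pics/{n}0.png",im); np.save(f"{n}0.npy",d)
    c=ctrl.camera_info(n); print(n,np.round(c["intrinsics"],1).tolist(),np.round(c["R"],3).tolist(),np.round(c["t"],3).tolist())
s=ctrl.get_state(); print(s["time"],s["position"],s["tool_rot"],s["grip_width"],s["ft_force"])
E
```

```text
scene [[459.4, 0.0, 315.8], [0.0, 459.4, 229.4], [0.0, 0.0, 1.0]] [[-0.24, 0.971, -0.006], [0.67, 0.161, -0.725], [-0.702, -0.178, -0.689]] [0.173, -0.299, 1.391]
top [[456.6, 0.0, 323.3], [0.0, 456.6, 245.5], [0.0, 0.0, 1.0]] [[0.017, -1.0, 0.019], [-0.986, -0.019, -0.164], [0.165, -0.016, -0.986]] [-0.046, 0.595, 1.074]
0.1 [0.1725579  0.62614875 0.22156635] [-4.20916749e-01 -3.11316084e+00  2.72391242e-03] 1.000779725428289 [ 0.71945451  0.20672462 -1.0103349 ]
```

View pics/scene0.png

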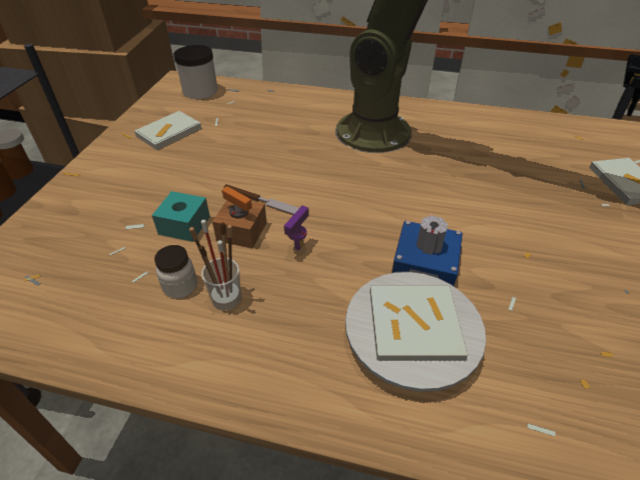

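View pics/top0.png

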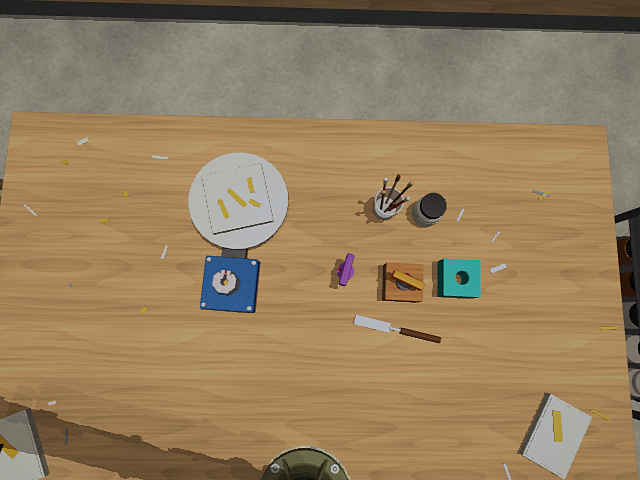

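The orange-handled spindle is in the wooden stand at scene (238,203) / top (406,281). It could be mistaken for the purple look-alike at scene (297,225) / top (346,270), or the turquoise block at scene (181,215) / top (460,278). The hub is at scene (432,230) / top (225,282). I choose the orange one and check it in close crops.

Run:
```python
import cv2, numpy as np
a=cv2.imread("pics/top0.png"); b=cv2.imread("pics/scene0.png")
def c(im,x,y,w,h,k): return cv2.resize(im[y:y+h,x:x+w],None,fx=k,fy=k,interpolation=cv2.INTER_CUBIC)
# each panel 50x37 px at x8 =400x296
P=[c(a,381,262,50,37,8),c(a,200,264,50,37,8),c(b,212,182,50,37,8),c(b,408,212,50,37,8)]
cv2.imwrite("pics/crop1.png",np.vstack([np.hstack(P[:2]),np.hstack(P[2:])]))
```

```text
(no output)
```

View pics/crop1.png

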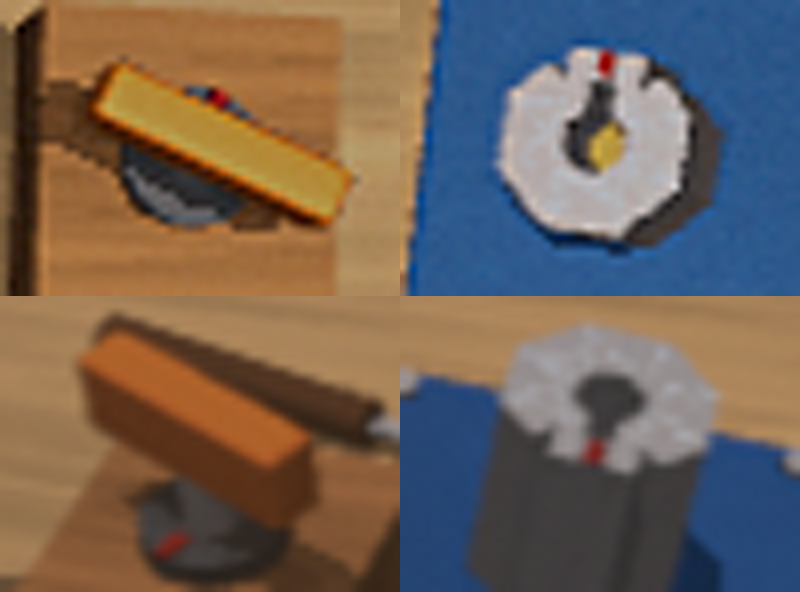

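The crops show the orange handle over the wooden block. Its top face is centred at top (408.6,279.4) / scene (235.9,194.6), and the red collar mark is at top (407.9,273.7) / scene (233.1,212.7). The hub face is centred at top (224.1,281.4) / scene (433.8,224.3), with its red keyway mark at top (225.4,271.6) / scene (431.9,231.2).

```bash
cat > h.py <<'E'
import cv2, numpy as np
from bench import ctrl
from scipy.spatial.transform import Rotation as Rot
C={n:ctrl.camera_info(n) for n in("scene","top")}
def tri(s,t):
    Ps=[C[n]["intrinsics"]@np.c_[C[n]["R"],C[n]["t"]] for n in("scene","top")]
    X=cv2.triangulatePoints(Ps[0],Ps[1],np.array(s,float).reshape(2,1),np.array(t,float).reshape(2,1))[:,0]
    return X[:3]/X[3]
def proj(n,X): c=C[n]; p=c["intrinsics"]@(c["R"]@X+c["t"]); return p[:2]/p[2]
def onz(n,uv,z):
    c=C[n]; d=c["R"].T@np.linalg.solve(c["intrinsics"],[*uv,1]); o=-c["R"].T@c["t"]; return o+d*(z-o[2])/d[2]
def cloud(n,d,mask):
    v,u=np.nonzero(mask&(d>0)); c=C[n]; z=d[v,u]
    X=np.linalg.solve(c["intrinsics"],np.array([u*z,v*z,z])); return (c["R"].T@(X-np.array(c["t"])[:,None])).T
E
python3 - <<'E'
from h import *
np.set_printoptions(precision=4,suppress=True)
q=lambda x,y,ox,oy:(x/8-.44+ox,y/8-.44+oy)
T=lambda x,y:q(x,y,381,262); S=lambda x,y:q(x,y-296,212,182)
HT=lambda x,y:q(x-400,y,200,264); HS=lambda x,y:q(x-400,y-296,408,212)
for nm,s,t in [("grip",S(194.5,400),T(224.5,143)),("cA",S(80,360),T(96,108)),("cB",S(118,332),T(120,62)) ,("cC",S(312,438),T(352,178)),("cD",S(268,470),T(330,224)),("mark",S(172,545),T(219,97)),
 ("hub",HS(610,398),HT(596,143)),("hmark",HS(595,453),HT(607,64))]:
    X=tri(s,t); print(nm,X,"err",np.abs(proj("top",X)-t).max())
for nm,s,t,z in [("grip",S(194.5,400),T(224.5,143),.113),("mark",S(172,545),T(219,97),.068),("hub",HS(610,398),HT(596,143),.105),("hmark",HS(595,453),HT(607,64),.105)]:
    print(nm,onz("scene",s,z),onz("top",t,z))
# depth
for n,box in(("top",(381,262,50,37)),("scene",(212,182,50,37))):
    im=cv2.imread(f"pics/{n}0.png");d=np.load(n+"0.npy");hsv=cv2.cvtColor(im,cv2.COLOR_BGR2HSV)
    m=np.zeros(d.shape,bool);x,y,w,h=box;m[y:y+h,x:x+w]=1
    m&=(hsv[...,1]>170)&(hsv[...,2]>100)
    X=cloud(n,d,m); X=X[(X[:,2]>.1)&(X[:,2]<.125)]; r=cv2.minAreaRect((X[:,:2]*1000).astype(np.float32)); print(n,len(X),np.median(X,0),r)
for n,box in(("top",(200,264,50,37)),("scene",(408,212,50,37))):
    d=np.load(n+"0.npy");m=np.zeros(d.shape,bool);x,y,w,h=box;m[y:y+h,x:x+w]=1
    X=cloud(n,d,m);X=X[(X[:,2]>.095)&(X[:,2]<.115)];(c,r)=cv2.minEnclosingCircle((X[:,:2]*1000).astype(np.float32));print(n,"hub",np.median(X[:,2]),c,r)
print(Rot.from_rotvec(ctrl.get_state()["tool_rot"]).as_matrix())
E
```

```text
grip [ 0.5099 -0.231   0.1114] err 0.24214729120717493
cA [ 0.5288 -0.2193  0.1397] err 13.034373655394859
cB [ 0.5356 -0.2139  0.1553] err 8.96886142298581
cC [ 0.4946 -0.2398  0.0921] err 14.038407789047938
cD [ 0.4845 -0.2488  0.0672] err 9.617907258570256
mark [ 0.5272 -0.2369  0.0726] err 0.5025910612395137
hub [0.4984 0.1927 0.1048] err 0.004094796424539027
hmark [0.5211 0.1903 0.106 ] err 0.08009931692006944
grip [ 0.5118 -0.2295  0.113 ] [ 0.51   -0.2313  0.113 ]
mark [ 0.5224 -0.2381  0.068 ] [ 0.5281 -0.239   0.068 ]
hub [0.4986 0.1927 0.105 ] [0.4983 0.1927 0.105 ]
hmark [0.52   0.1902 0.105 ] [0.5212 0.1907 0.105 ]
top 182 [ 0.5113 -0.2312  0.114 ] ((510.15667724609375, -231.14004516601562), (75.02782440185547, 18.142074584960938), 65.34855651855469)
scene 186 [ 0.5114 -0.2298  0.1124] ((509.4566955566406, -231.843017578125), (76.600830078125, 18.248952865600586), 65.82544708251953)
top hub 0.10616848892871841 (499.0019836425781, 192.70941162109375) 27.883302688598633
scene hub 0.1041439552862497 (499.6153564453125, 191.78614807128906) 28.580705642700195
[[-0.9641  0.2656 -0.0003]
 [ 0.2656  0.9641 -0.0017]
 [-0.0001 -0.0017 -1.    ]]
```

```bash
python3 - <<'E'
from h import *
for n,b in(("top",(360,170,90,60)),):
    d=np.load(n+"0.npy");m=np.zeros(d.shape,bool);x,y,w,h=b;m[y:y+h,x:x+w]=1
    X=cloud(n,d,m);X=X[X[:,2]>.1];print(X.min(0),X.max(0))
E
python3 -m handwheel '[[0.087,0,0,-0.05,0,0,0],[0.087,-0.054,-0.007,0,0,0,4.95],[0.087,-0.054,-0.007,0,0,0,4.95],[0.087,-0.054,-0.007,0,0,0,4.95],[0.087,-0.054,-0.007,0,0,0,4.95],[0.087,-0.054,-0.007,0,0,0,4.95],[0.087,-0.054,-0.007,0,0,0,4.95],[0.087,-0.054,-0.007,0,0,0,4.95],[0.087,-0.054,-0.007,0,0,0,4.95],[0.087,-0.054,-0.007,0,0,0,4.95],[0.087,-0.054,-0.007,0,0,0,4.95]]' 30
```

```text
[ 0.6677876  -0.2261173   0.10041426] [ 0.73881251 -0.15786149  0.20336774]
time: 1.48
position: [0.5461, 0.2512, 0.272]
tool_rot: [-1.689, -2.648, 0.001]
ft_force: [0.1, -0.2, -0.4]
grip_width: 1.0
grip_force: 0.0
```

```bash
python3 -m handwheel '[[0.087,-0.05,-0.007,0,0,0,4.95],[0.087,-0.05,-0.007,0,0,0,4.95],[0.087,-0.05,-0.007,0,0,0,4.95],[0.087,-0.05,-0.007,0,0,0,4.95],[0.087,-0.05,-0.007,0,0,0,4.95],[0.087,-0.05,-0.007,0,0,0,4.95],[0.087,-0.05,-0.007,0,0,0,4.95],[0.087,-0.05,-0.007,0,0,0,4.95],[0.087,-0.05,-0.007,0,0,0,4.95],[0.087,-0.05,-0.007,0,0,0,4.95],[0.087,0,0,0,0,0,0]]'
cat >> h.py <<'E'
def go(target,yhead):
    "shift and turn in tool axes to bring TCP to target with tool y at heading (deg)"
    s=ctrl.get_state(); R=Rot.from_rotvec(s["tool_rot"]).as_matrix()
    a=np.deg2rad(yhead); y=np.array([np.cos(a),np.sin(a),0]); z=np.array([0,0,-1.]); D=np.c_[np.cross(y,z),y,z]
    print("t",round(s["time"],2),"pos",np.round(s["position"],4),"yhead",np.round(np.rad2deg(np.arctan2(R[1,1],R[0,1])),2))
    print("shift mm",np.round(R.T@(np.array(target)-s["position"])*1000,1),"turn deg",np.round(np.rad2deg(Rot.from_matrix(R.T@D).as_rotvec()),2))
E
python3 -c "
from h import *
go([.5103,-.2310,.081],-24.5)"
```

```text
time: 2.85
position: [0.4986, -0.2397, 0.2727]
tool_rot: [2.648, 1.689, -0.001]
ft_force: [0.8, -0.2, -0.0]
grip_width: 1.002
grip_force: 0.0
t 2.85 pos [ 0.4986 -0.2397  0.2727] yhead -24.94
shift mm [ 13.1   6.9 191.7] turn deg [ 0.01  0.07 -0.44]
```

```bash
python3 -m handwheel '[[0.087,0.013,0.007,0,0,0,-0.4],[0.087,0,0,0.04,0,0,0],[0.087,0,0,0.05,0,0,0],[0.087,0,0,0.05,0,0,0],[0.087,0,0,0.03,0,0,0],[0.087,0,0,0.022,0,0,0],[0.087,0,0,0,0,0,0]]'
python3 - <<'E'
from h import *
go([.5103,-.2310,.081],-24.5)
im,_=ctrl.get_image("scene");im2,_=ctrl.get_image("top")
c=lambda im,x,y:cv2.resize(im[y:y+75,x:x+100],None,fx=4,fy=4,interpolation=cv2.INTER_CUBIC)
cv2.imwrite("pics/g1.png",np.hstack([c(im,185,160),c(im2,355,240)]))
E
```

```text
time: 3.72
position: [0.5133, -0.2224, 0.0782]
tool_rot: [-2.628, -1.715, 0.005]
ft_force: [0.4, -0.8, -0.0]
grip_width: 1.002
grip_force: 0.0
t 3.73 pos [ 0.5133 -0.2224  0.0782] yhead -23.76
shift mm [-9.1  0.7 -2.8] turn deg [-0.26  0.03  0.74]
```

View pics/g1.png

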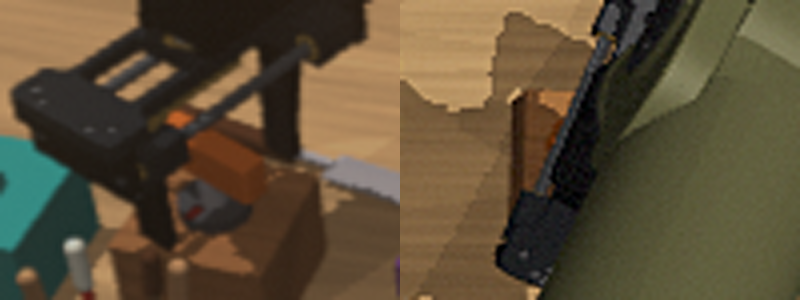

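The fingers straddle the orange bar (left panel, about (215,150)) and clear the stand. I correct 9 mm along the bar, then close.

```bash
python3 -m handwheel '[[0.087,-0.009,0.001,-0.002,0,0,0.7],[0.087,0,0,0,0,0,0]]'
python3 -c "
from h import *
go([.5103,-.2310,.081],-24.5)"
```

```text
time: 4.08
position: [0.5111, -0.2356, 0.0838]
tool_rot: [2.645, 1.692, 0.002]
ft_force: [-0.3, 0.3, 0.1]
grip_width: 1.0
grip_force: 0.0
t 4.08 pos [ 0.5111 -0.2356  0.0838] yhead -24.79
shift mm [ 3.9 -2.7  2.8] turn deg [ 0.13 -0.01 -0.29]
```

```bash
python3 -m handwheel '[[0.087,0,0,0,0,0,0]]'
python3 -c "
from h import *
for i in range(8):
  ctrl.get_image('top'); s=ctrl.get_state(); print(np.round(s['position'],4),np.round(s['qd'],3).tolist())
go([.5103,-.2310,.081],-24.5)"
```

```text
time: 4.2
position: [0.5109, -0.2344, 0.0832]
tool_rot: [2.645, 1.694, 0.002]
ft_force: [0.7, 0.3, 0.3]
grip_width: 1.002
grip_force: 0.0
[ 0.5108 -0.2342  0.083 ] [-0.001, 0.003, -0.002, 0.004, 0.0, 0.002, -0.001]
[ 0.5108 -0.2341  0.0828] [-0.001, 0.002, -0.005, 0.001, 0.001, -0.0, 0.0]
[ 0.5107 -0.234   0.0827] [-0.001, 0.004, -0.0, 0.003, 0.001, 0.002, -0.0]
[ 0.5107 -0.234   0.0826] [0.001, 0.0, -0.001, -0.001, -0.001, 0.0, -0.002]
[ 0.5107 -0.234   0.0826] [0.001, 0.002, -0.001, 0.001, 0.002, 0.0, 0.001]
[ 0.5107 -0.2341  0.0826] [0.0, 0.002, -0.0, -0.0, -0.0, 0.001, -0.001]
[ 0.5107 -0.2341  0.0825] [0.001, 0.001, 0.001, 0.0, 0.001, 0.001, 0.0]
[ 0.5106 -0.2341  0.0825] [-0.0, -0.0, -0.0, 0.001, -0.0, 0.0, 0.001]
t 4.6 pos [ 0.5106 -0.2341  0.0825] yhead -24.69
shift mm [ 2.6 -1.6  1.5] turn deg [-0.01 -0.01 -0.19]
```

```bash
python3 -m handwheel '[[0.087,0.0025,-0.0015,0.0015,0,0,0.2],[0.087,0,0,0,0,0,0],[0.0,0,0,0,0,0,0],[0.0,0,0,0,0,0,0],[0.0,0,0,0,0,0,0],[0.0,0,0,0,0,0,0],[0.0,0,0,0,0,0,0],[0.0,0,0,0,0,0,0],[0.0,0,0,0,0,0,0],[0.0,0,0,0,0,0,0]]' 45
python3 -c "
from h import *
go([.5103,-.2310,.081],-24.5)"
```

```text
time: 5.85
position: [0.51, -0.2311, 0.0809]
tool_rot: [-2.648, -1.69, 0.0]
ft_force: [-0.5, 0.2, 0.7]
grip_width: 0.207
grip_force: 45.0
t 5.85 pos [ 0.51   -0.2311  0.0809] yhead -24.9
shift mm [ 0.2  0.2 -0.1] turn deg [-0.04 -0.01 -0.4 ]
```

```bash
python3 -m handwheel '[[0,0,0,-0.01,0,0,0],[0,0,0,-0.025,0,0,0],[0,0,0,-0.035,0,0,0],[0,0,0,-0.035,0,0,0],[0,0,0,-0.035,0,0,0],[0,0,0,-0.025,0,0,0],[0,0,0,-0.01,0,0,0],[0,0,0,0,0,0,0],[0,0,0,0,0,0,0]]' 
python3 -m handwheel '[[0,0.024,-0.011,0,0,0,0],[0,0.048,-0.023,0,0,0,-2.5],[0,0.049,-0.021,0,0,0,-2.5],[0,0.05,-0.019,0,0,0,-2.5],[0,0.05,-0.017,0,0,0,-2.5],[0,0.051,-0.014,0,0,0,-2.5],[0,0.052,-0.012,0,0,0,-2.5],[0,0.052,-0.009,0,0,0,-2.5],[0,0.026,-0.004,0,0,0,-2.5],[0,0,0,0,0,0,0],[0,0,0,0,0,0,0],[0,0,0,0,0,0,0]]'
python3 - <<'E'
from h import *
go([.4988,.1925,.245],-5)
a,d=ctrl.get_image("scene");b,_=ctrl.get_image("top");np.save("scene2.npy",d)
cv2.imwrite("pics/scene2.png",a);cv2.imwrite("pics/top2.png",b)
cv2.imwrite("pics/c2.png",cv2.resize(a[130:280,360:510],None,fx=4,fy=4,interpolation=cv2.INTER_CUBIC))
E
```

```text
time: 6.98
position: [0.5097, -0.231, 0.2547]
tool_rot: [-2.647, -1.689, 0.002]
ft_force: [-0.3, -0.2, -1.8]
grip_width: 0.202
grip_force: 45.0
time: 8.48
position: [0.5059, 0.1911, 0.2561]
tool_rot: [2.318, 2.12, -0.0]
ft_force: [0.1, -0.6, -1.8]
grip_width: 0.203
grip_force: 45.0
t 8.47 pos [0.5059 0.1911 0.2561] yhead -5.09
shift mm [ 0.8 -7.2 11.1] turn deg [ 0.01  0.02 -0.09]
```

View pics/c2.png

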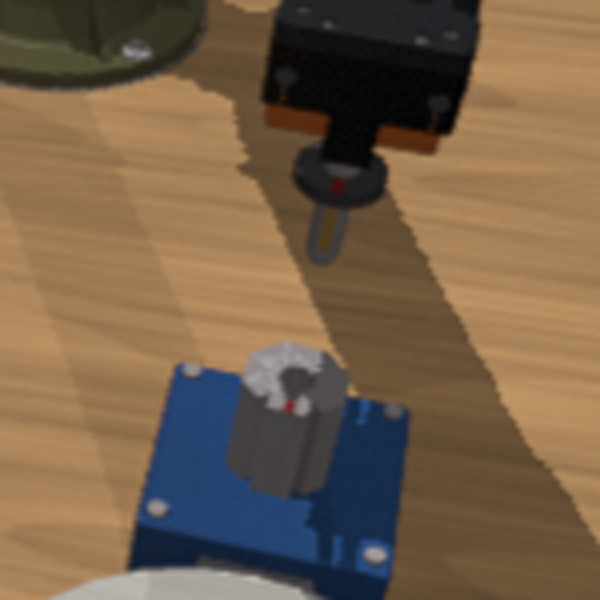

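The spindle hangs upright from the pads with its collar at crop (340,175), tip at (320,263) and red mark at (337,186). The hub is below at (293,380), with its mark at (290,406). I check against a projection.

Run:
```python
from h import *
s=ctrl.get_state();R=Rot.from_rotvec(s["tool_rot"]).as_matrix();p=s["position"]
M=lambda x,y,z:p+R@np.array([y,x,-(z-.067)]) # spindle coords -> world: sx=tool y, sz=-tool z
f=lambda uv:np.round((np.array(uv)-[360,130]+.5)*4-.5,0)
print("tip",f(proj("scene",M(0,0,0))),"mark17",f(proj("scene",M(.017,0,.054))),"collar",f(proj("scene",M(0,0,.054))),
 "bar ends",f(proj("scene",M(.009,.038,.073))),f(proj("scene",M(.009,-.038,.073))), "tip world",M(0,0,0))
def red(im,box):
    x,y,w,h=box; q=im[y:y+h,x:x+w].astype(int); wt=np.clip(q[...,2]-1.4*np.maximum(q[...,0],q[...,1])-15,0,None)
    v,u=np.mgrid[y:y+h,x:x+w]; return (wt*u).sum()/wt.sum(),(wt*v).sum()/wt.sum()
a=cv2.imread("pics/scene0.png");b=cv2.imread("pics/top0.png");a2=cv2.imread("pics/scene2.png")
for n,im,bx in(("scene",a,(424,224,16,14)),("top",b,(219,266,14,10))):
    r=red(im,bx);X=onz(n,r,.105);print(n,r,X)
    # keyway darkness / bore center: dark pixels of hub face
print("scene2 spindle mark",f(red(a2,(438,172,12,10))))
# hub face centre by depth-free bright mask + ellipse
for n,im,bx in(("scene",a,(416,212,32,30)),("top",b,(208,266,34,32))):
    x,y,w,h=bx;q=im[y:y+h,x:x+w];hsv=cv2.cvtColor(q,cv2.COLOR_BGR2HSV)
    m=((hsv[...,2]>(115 if n=="scene" else 150))&(hsv[...,1]<80)).astype(np.uint8)
    v,u=np.nonzero(m);P=np.array([onz(n,(i+x,j+y),.105)[:2]*1000 for i,j in zip(u,v)],np.float32)
    hull=cv2.convexHull(P)[:,0];mo=cv2.moments(hull);print(n,"hub face centroid",mo["m10"]/mo["m00"],mo["m01"]/mo["m00"],"area",mo["m00"],cv2.minEnclosingCircle(P))
```

```text
tip [324. 258.] mark17 [341. 187.] collar [346. 166.] bar ends [439. 159.] [265. 127.] tip world [0.50577985 0.19178684 0.18923922]
scene (np.float64(431.7687074829932), np.float64(231.11791383219958)) [0.51988214 0.18990205 0.105     ]
top (np.float64(225.2491103202847), np.float64(271.4555160142349)) [0.5213963  0.19113577 0.105     ]
scene2 spindle mark [337. 186.]
scene hub face centroid 497.3894932679908 192.21588621329602 area 2197.8036458701827 ((498.2177429199219, 192.0283660888672), 27.943374633789062)
top hub face centroid 499.2739791746738 193.52322337561463 area 2115.167768234154 ((498.64263916015625, 193.7524871826172), 27.533769607543945)
```

```bash
python3 -m handwheel '[[0,0.0022,-0.0075,0.02,0,0,0.9],[0,0,0,0.03,0,0,0],[0,0,0,0.02,0,0,0],[0,0,0,0.008,0,0,0],[0,0,0,0,0,0,0],[0,0,0,0,0,0,0],[0,0,0,0,0,0,0],[0,0,0,0,0,0,0]]'
python3 -c "
from h import *
go([.4985,.1937,.16],-6)"
```

```text
time: 9.57
position: [0.4984, 0.1962, 0.1786]
tool_rot: [2.331, 2.106, 0.002]
ft_force: [-0.5, -0.1, -2.5]
grip_width: 0.206
grip_force: 45.0
t 9.57 pos [0.4984 0.1962 0.1786] yhead -5.8
shift mm [-2.5  0.3 18.6] turn deg [ 0.05 -0.04  0.2 ]
```

```bash
python3 -m handwheel '[[0,-0.0025,0.0003,0,0,0,0.2],[0,0,0,0,0,0,0],[0,0,0,0,0,0,0],[0,0,0,0.003,0,0,0],[0,0,0,0.003,0,0,0],[0,0,0,0.003,0,0,0],[0,0,0,0.003,0,0,0],[0,0,0,0.003,0,0,0],[0,0,0,0,0,0,0],[0,0,0,0,0,0,0],[0,0,0,0,0,0,0]]'
python3 - <<'E'
from h import *
go([.4985,.1937,.16],-6)
a,_=ctrl.get_image("scene");b,_=ctrl.get_image("top")
cv2.imwrite("pics/c3.png",cv2.resize(a[170:250,385:485],None,fx=6,fy=6,interpolation=cv2.INTER_CUBIC))
E
```

```text
time: 10.95
position: [0.4983, 0.1936, 0.1632]
tool_rot: [2.335, 2.102, 0.001]
ft_force: [0.3, -0.2, -1.1]
grip_width: 0.201
grip_force: 45.0
t 10.95 pos [0.4983 0.1936 0.1632] yhead -6.0
shift mm [0.1 0.2 3.2] turn deg [ 0.02 -0.02 -0.  ]
```

View pics/c3.png

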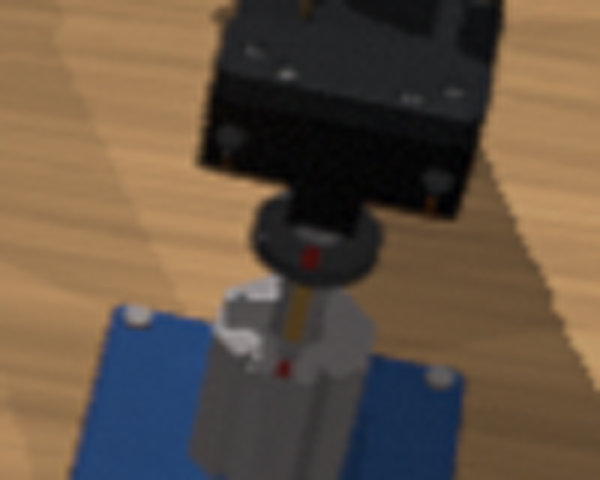

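The tip is in the bore with no side force. The key, at (298,310), points at the hub's red mark at (284,368). I go down to key depth.

```bash
python3 -m handwheel '[[0,0,0,0.003,0,0,0],[0,0,0,0.003,0,0,0],[0,0,0,0.003,0,0,0],[0,0,0,0.003,0,0,0],[0,0,0,0.003,0,0,0],[0,0,0,0,0,0,0],[0,0,0,0,0,0,0]]'
python3 -c "
from h import *
go([.4985,.1937,.126],-6);print(ctrl.get_state()['torque'])"
```

```text
time: 11.92
position: [0.4983, 0.1936, 0.1482]
tool_rot: [2.335, 2.102, 0.0]
ft_force: [-0.4, 0.4, -2.4]
grip_width: 0.205
grip_force: 45.0
t 11.93 pos [0.4983 0.1936 0.1482] yhead -6.0
shift mm [ 0.1  0.2 22.2] turn deg [ 0.01 -0.01  0.  ]
[-0.13762589  0.03450866 -0.0175385 ]
```

```bash
python3 -m handwheel '[[0,0,0,0.004,0,0,0],[0,0,0,0.004,0,0,0],[0,0,0,0.004,0,0,0],[0,0,0,0.004,0,0,0],[0,0,0,0.003,0,0,0],[0,0,0,0.003,0,0,0],[0,0,0,0,0,0,0],[0,0,0,0,0,0,0],[0,0,0,0,0,0,0],[0,0,0,0,0,0,0]]' 55
python3 -c "
from h import *
go([.4985,.1937,.126],-6)"
```

```text
time: 13.18
position: [0.4985, 0.1938, 0.1272]
tool_rot: [-2.335, -2.102, -0.002]
ft_force: [-3.6, -0.3, 7.8]
grip_width: 0.2
grip_force: 55.0
t 13.18 pos [0.4985 0.1938 0.1272] yhead -6.0
shift mm [-0.1  0.   1.2] turn deg [ 0.04 -0.05 -0.  ]
```

```bash
python3 -m handwheel '[[0,0,0,0.001,0,0,0],[0,0,0,0.001,0,0,0],[0,0,0,0.001,0,0,0],[0,0,0,0,0,0,0],[0,0,0,0,0,0,0],[0,0,0,0,0,0,0],[0,0,0,0,0,0,0]]'
python3 - <<'E'
from h import *
go([.4985,.1937,.126],-6)
a,_=ctrl.get_image("scene")
cv2.imwrite("pics/c4.png",cv2.resize(a[170:250,385:485],None,fx=6,fy=6,interpolation=cv2.INTER_CUBIC))
E
```

```text
time: 14.05
position: [0.4986, 0.1938, 0.1259]
tool_rot: [-2.334, -2.102, -0.002]
ft_force: [-5.8, -2.8, 17.2]
grip_width: 0.202
grip_force: 55.0
t 14.05 pos [0.4986 0.1938 0.1259] yhead -6.01
shift mm [-0.1 -0.  -0.1] turn deg [ 0.03 -0.09 -0.01]
```

View pics/c4.png

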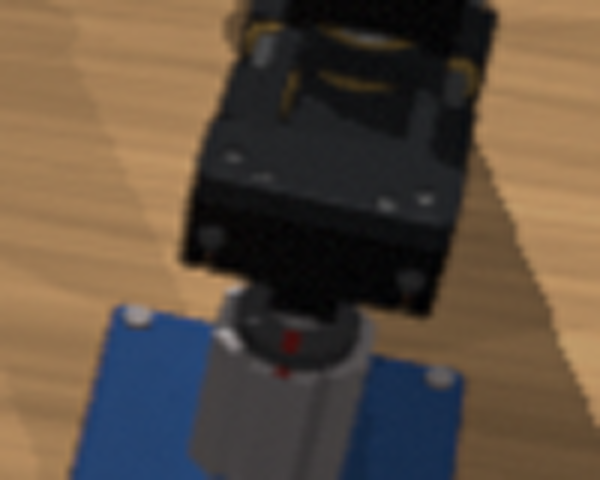

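The collar sits on the hub face at (298,330), with its mark next to the hub's mark. The push is about 19 N, above the 11 N spring, so it is seated.

```bash
python3 -m handwheel '[[0,0,0,0,0,0,0],[0,0,0,0,0,0,0],[0,0,0,0,0,0,0],[0,0,0,0,0,0,0]]'; python3 -c "
from bench import ctrl
print(ctrl.close_job())"
```

```text
time: 14.6
position: [0.4986, 0.1938, 0.1259]
tool_rot: [-2.334, -2.102, -0.002]
ft_force: [-6.4, -2.8, 18.1]
grip_width: 0.2
grip_force: 55.0
the job is handed in; nothing more can be done
None
```

I handed the job in at 14.6 s: the spindle is keyed into the hub with its collar pressed fully down, about 20 N against the 11 N spring, and still gripped at 55 N; no verdict came back.

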